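# Fetch the small hole saw from the parts carousel

## Task

The drill press needs the small hole saw next. Turn the parts carousel until the pocket with the small hole saw stands in the middle of the opening in the wire guard, facing you, then lift the saw out there and stand it upright in the shallow steel tray, setting it down without letting it drop.

Things in the scene. Friction and masses are not known exactly. Their poses are not given: they have to be found in the camera images.
- knob (a point): Black bar knob that turns the carousel; this point is the bar's middle, on the vertical axis, 0.100 m up. Bar 50 mm long (x axis), 14 thick, 26 high. Stays where left, under 0.15 Nm; turn 45-75 degrees, either way. Grey disc: radius 107 mm, top at z 0.022; 3 pockets 75 mm from the axis, at the bar's +x and 120 degrees either side; inner diameter 52, lip 5 mm. Saws start in the two on its -x side.
- front_place (a point): Fixed point on the robot's side, in the middle of the wire guard's opening, where the floor centre of a pocket facing the opening stands: 75 mm from the axis, z 0.022. Its -x points outward. The guard, fixed 7 mm wire at z 0.072, runs over the pockets except within 52 degrees either side of here; at its ends it bends out and down to the base, 113 mm from the axis.
- small_saw: The small hole saw: dark grey steel cup with a toothed rim, 34 mm diameter, 36 mm high, about 0.12 kg, standing teeth up in a pocket of the carousel. Origin at the centre of its underside, z up through the teeth. The larger hole saw in another pocket (45 mm diameter, reddish brown) is not wanted; the third pocket holds a spring collet.
- job_tray: Shallow square steel tray, fixed on the bench, 120 x 120 mm outside, wall 4 mm thick and 16 mm high, floor 4 mm thick. Origin at the centre of its underside, on the bench; x and y along its sides.
There are look-alikes about, which are no part of the job. What is shaped like the small_saw but red is not meant.

How it is judged:
On the way, in this order (a step that is already met when the one before it is completed fails the run):
1. the carousel is turned so that a saw pocket faces the opening (within 12 degrees) with the small saw standing in it, within 18 mm of the middle of the opening (horizontal distance between small_saw and front_place below 0.018 m and z of small_saw in the frame of front_place below 0.006 m and angle between the x axis of knob and the x axis of front_place, either way round between 0.84 and 1.256 rad), for 0.2 s.
2. the small saw is lifted clear of its pocket, within 40 mm of the middle of the opening (z of small_saw in the frame of front_place above 0.01 m and horizontal distance between small_saw and front_place below 0.04 m).
At the end, for the whole second after the job is handed in: The small hole saw stands upright (within 9 degrees), teeth up, at rest on the floor of the steel tray (within 3 to 4 mm of its height), its origin within 60 mm of the tray's centre (horizontal distance between small_saw and job_tray below 0.06 m and z of small_saw in the frame of job_tray between 0.001 and 0.008 m and angle between small_saw's own z axis and vertical below 0.15 rad and linear speed of small_saw below 0.02 m/s); the robot touches nothing.
It fails at once if the small saw is dropped (falls free of the fingers at more than 0.7 m/s, about 25 mm) (linear speed of small_saw above 0.7 m/s and contact force between the fingers and small_saw below 0.05 N).
It also fails if it takes over 48 s, if anything falls off the work surface, if the arm or the gripper's body presses on something with over 40 N, if the wrist force passes 120 N, or if a joint passes its speed limit or range.

## Robot

A 6-joint arm with a two-finger parallel gripper is mounted at the origin on a cart in front of the work surface, level with it; the furniture and walls round the work are solid. World frame = base frame: x ahead of the robot, y to its left, z up, the work surface at z = 0. Lengths are in m, angles in rad, forces in N, time in s.
With the tool pointing down it reaches from about 0.25 to 0.725 m from the base axis. Payload 4 kg.
Tool frame: the origin (TCP) lies at the very end of the fingers, on their centre line; the grasp point (between the pads) lies 19 mm behind it; z points along the fingers, y is the line along which they close (so a half turn about z gives the same grasp; the last joint's range is limited). The gripper opens to 85 mm and grips with 20 to 120 N. Pads are 22 mm wide; open, the fingers measure 114 mm over their backs; the gripper's body (76 mm by 85 mm) begins 54 mm behind the grasp point. The pads swing forward as they close: fully open they stand 13 mm farther back than shut.
Start: joints at [-1.183, 0.241, 0.005, 1.335, 0, 1.571], TCP at [0.189, -0.463, 0.231] pointing down, gripper open.
Joint ranges: [-2.72, 2.72], [-1.05, 1.87], [-1.09, 1.28], [-1.99, 2.15], [-1.42, 1.44], [-3.14, 3.14]. Speed limits (rad/s): [2.79, 2.79, 3.14, 3.14, 3.14, 3.14].

## Interface

Orientations are given as a unit quaternion [x, y, z, w].
In Python, from workcell import bot, vision, workorder, boxes_of gives the robot as it stands.
- The arm moves only by the tool send_rows, never from a script. Its argument "motion" is text: rows parted by semicolons, each of 5 numbers parted by spaces: the closure, from -1 (fully open) to 1 (shut), so that 0 is half open, then the shift along the tool's x, y, z in cm, then the turn about the tool's z in rad. In form: claw x y z twist; .... A call has 1 to 5 rows; each row is the pose to reach, as a shift and turn from the pose commanded when the call began, along the tool's axes at that moment; what a row does not reach only later rows make up. A row lasts 1/10 s, in which the tool goes at most 50 mm and 8.59 degrees, less where a joint would pass 70% of its speed; a pose out of reach is approached as far as the arm can. A call with a gripper value outside its range is refused whole. The fingers move at their own pace and stop on an object; the grip force is fixed at half the most. Time passes only in rows, so rows that repeat a pose let the fingers close. It gives the time, the measured TCP pose, the force, the opening and the grip force at its end, in the units of the state.
- bot.get_obs(): the state, without advancing time (a new reading comes with each control period).
- vision.camera(name): name is "scene" or "top"; returns the picture (420x560x3 uint8, red, green, blue); there is no depth.
- vision.camera_model(name): a dict with "fov_y" (degrees; the focal length in pixels is half the picture's height over the tangent of half this angle, whatever the lens; pixels are square), "cx", "cy" (the principal point, pixels), "k1" (the pictures are not rectified: a ray, as slopes to the right and down, at radius r is drawn at 1 + k1 r^2 times it, then the intrinsics apply), "world_from_camera" (4x4, takes a point from camera to world coordinates). Camera axes: x right, y down, z forward; pixel columns grow to the right and rows downward; lengths in m; the calibration is good to about 2 mm. A picture is of the moment at which its call begins. camera_model takes no time and is no camera call.
- workorder.job_done(): hands the job in; it is judged then, once.
Trained networks look in the newest picture that a camera, given by its name, has taken for a name from the list of things; names that differ only in an ending like _2 or _b are one class to them, and where a whole thing is asked for, a point or a joint stands for the part that bears it (a point fixed in the world has none). Each returns a list of dicts, best first, with "conf" (0 to 1); they miss things now and then, are a little off and sometimes report something else, mostly with a low value. They report only what shows in the picture. A call takes as long as a camera call. They do not tell look-alikes from the thing itself.
- boxes_of(camera, target): "rect" ([centre column, centre row, width, height] in pixels, round what is visible of it).
The state is a dict: "clock": time; "joint_pos": joint angles; "joint_vel": joint speeds; "tau": joint torques, N m; "eef_pos": TCP position; "tool_rot": TCP orientation; "ft_force": force on the tool from outside, world axes, zero at the start; "ft_torque": the same for the moment, N m; "grip_width": finger opening in m; "grasp_force": force on a finger pad.
Only numpy, scipy, OpenCV 4.12 (cv2) and the standard library are available. Lean on these libraries where they do the work, as an engineer would, in place of code of your own. Each camera call takes 0.05 s, during which the arm holds its last target. There are 200 camera calls.

## Working session

There is one attempt and no reset: what is moved stays moved. The work goes in short steps, Python scripts to look and compute and a tool call to move; the robot and the scene stay as the last step left them, time stands still between calls to the robot, and variables do not carry over. Pictures are saved under pics/ and viewed, at most 10 in all, crops included, and the job is handed in when it is done.

Besides the shell and the picture viewer there is one more tool, called after "Call:" as name(argument=value, ...) on one line, values as JSON. send_rows: Moves the arm, as the interface text tells. Its arguments: {"type":"object","properties":{"motion":{"type":"string"}},"required":["motion"]}

```bash
mkdir -p pics
cat > h.py <<'E'
import numpy as np, cv2
from workcell import bot, vision, workorder, boxes_of
def ray(cam,u,v):
    m=vision.camera_model(cam); f=210/np.tan(np.radians(m["fov_y"])/2)
    d=np.array([(u-m["cx"])/f,(v-m["cy"])/f]); s=d.copy()
    for _ in range(30): s=d/(1+m["k1"]*(s@s))
    T=np.array(m["world_from_camera"]); r=T[:3,:3]@np.array([*s,1]); return T[:3,3],r
def atz(cam,u,v,z):
    o,r=ray(cam,u,v); return o+r*(z-o[2])/r[2]
def proj(cam,p):
    m=vision.camera_model(cam); f=210/np.tan(np.radians(m["fov_y"])/2)
    q=np.linalg.inv(np.array(m["world_from_camera"]))@np.array([*p,1]); s=q[:2]/q[2]
    s=s*(1+m["k1"]*(s@s)); return s[0]*f+m["cx"],s[1]*f+m["cy"]
def tri(c1,p1,c2,p2):
    (o1,a),(o2,b)=ray(c1,*p1),ray(c2,*p2)
    t=np.linalg.lstsq(np.c_[a,-b],o2-o1,rcond=None)[0]
    x,y=o1+a*t[0],o2+b*t[1]; return (x+y)/2,np.linalg.norm(x-y)
E
python3 - <<'E'
from h import *
np.set_printoptions(precision=4,suppress=True)
ims=[]
for c in("top","scene"):
    im=vision.camera(c)[:,:,::-1]; cv2.imwrite(f"pics/{c}0.png",im)
    m=vision.camera_model(c); print(c,m["fov_y"],m["k1"],np.array(m["world_from_camera"]))
    for t in("knob","small_saw","job_tray"):
        for b in boxes_of(c,t)[:4]: print(c,t,np.round(b["rect"],1),round(b["conf"],2))
o=bot.get_obs();print(o["clock"],o["tool_rot"],o["grip_width"])
E
```

```text
top 56.867188754155976 -0.009582820437964117 [[-0.0229 -0.9828  0.1833  0.2819]
 [-0.9994  0.0269  0.0195 -0.1307]
 [-0.0241 -0.1828 -0.9829  1.0518]
 [ 0.      0.      0.      1.    ]]
top knob [261.5 192.1  81.7  74.3] 0.66
top small_saw [281.9 207.2  10.6   6.2] 0.66
top small_saw [183.3 190.4  12.5  12.7] 0.62
top small_saw [391.  177.5  15.3   9.6] 0.43
top job_tray [366.8 234.5  45.6  46.3] 0.74
scene 56.492347348411286 -0.019555680148865755 [[-0.7734 -0.4783  0.416   0.1456]
 [-0.6339  0.5822 -0.5091  0.321 ]
 [ 0.0013 -0.6575 -0.7535  0.7199]
 [ 0.      0.      0.      1.    ]]
scene knob [247.3 240.   95.4  82.3] 0.9
scene small_saw [327.1 151.7  15.2  20.2] 0.75
scene small_saw [174.2 302.9  22.7  19.5] 0.58
scene small_saw [282.3 226.4  15.2  17.3] 0.54
scene job_tray [357.8 195.4  65.8  51.6] 0.82
0.4 [ 0.9813  0.1926 -0.     -0.0001] 0.08529940749134172
```

View pics/top0.png

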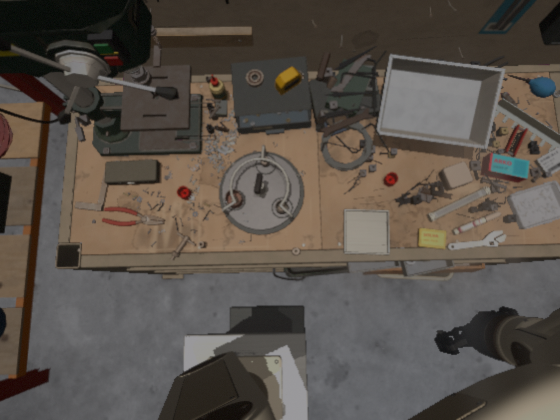

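View pics/scene0.png

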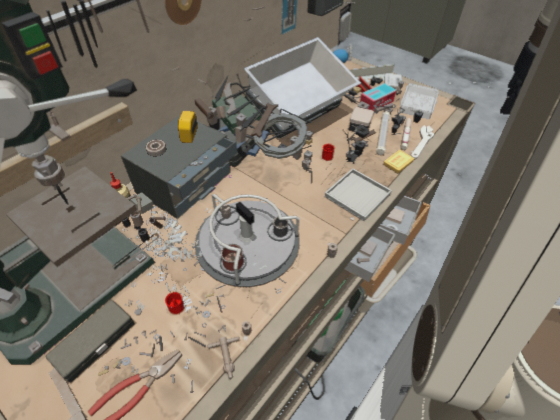

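The top view shows the carousel at about (261,192). The small-saw candidates there are the carousel pocket at (282,207), grey, and two red cups at (183,190) and (391,178), which are decoys. The reddish-brown cup at (233,199) is the large saw. In the scene view, the same grey cup is at (282,226). Confirming with an enlarged crop.

Run:
```python
from h import *
a=cv2.imread("pics/top0.png")[140:245,210:315]; b=cv2.imread("pics/scene0.png")[180:290,190:305]
cv2.imwrite("pics/c0.png",np.hstack([cv2.resize(a,(400,400),interpolation=2),cv2.resize(b,(400,400),interpolation=2)]))
```

```text
(no output)
```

View pics/c0.png

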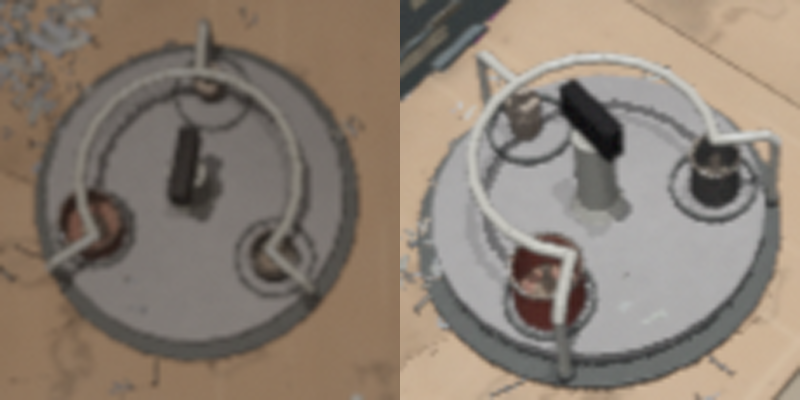

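The crop shows the dark grey small saw in the right-hand pocket, at about (281,208) top and (281,227) scene. The reddish large saw is at left and the collet at the back, on the bar's +x side. The guard ends are at both front pockets, so the opening is between them, facing the robot.

Run:
```python
from h import *
np.set_printoptions(precision=4,suppress=True)
T=lambda x,y:(210+x/3.8095,140+y/3.8095)
S=lambda x,y:(190+(x-400)/3.478,180+y/3.636)
print("knob",tri("top",T(185,165),"scene",S(592,120)))
print("knob top ends",atz("top",*T(188,131),.113),atz("top",*T(180,201),.108))
print("saw rim c",tri("top",T(268,250),"scene",S(716,150)))
print("wire end L bend",tri("top",T(95,237),"scene",S(570,255)),"R",tri("top",T(275,245),"scene",S(712,137)))
print("wire foot R",tri("top",T(318,298),"scene",S(776,205)),"L",tri("top",T(50,270),"scene",S(565,375)))
print("pocket rims z.027",atz("top",*T(212,94),.024),atz("top",*T(98,229),.024),atz("top",*T(276,261),.024))
print("disc c",atz("top",*T(196,203),.015))
print("tray tri",tri("top",(366.8,232),"scene",(358,195)))
for p in[(345,210),(388,210),(389,254),(344,254)]: print("tray",atz("top",*p,.016))
for p in[(326,193),(359,171),(391,188),(361,217)]: print("trayS",atz("scene",*p,.016))
```

```text
knob (array([ 0.5276, -0.0486,  0.1001]), np.float64(0.0008819578677456766))
knob top ends [ 0.5468 -0.0522  0.113 ] [ 0.5009 -0.0459  0.108 ]
saw rim c (array([ 0.4751, -0.1018,  0.0637]), np.float64(0.00022001488815676117))
wire end L bend (array([0.4869, 0.0159, 0.0734]), np.float64(0.0029796613582700015)) R (array([ 0.4794, -0.1059,  0.0677]), np.float64(0.0035681832186147963))
wire foot R (array([ 0.4512, -0.1356, -0.0046]), np.float64(0.002209180799267457)) L (array([0.4696, 0.0536, 0.017 ]), np.float64(0.009861412736716315))
pocket rims z.027 [ 0.5992 -0.0624  0.024 ] [0.5016 0.0204 0.024 ] [ 0.4749 -0.106   0.024 ]
disc c [ 0.5207 -0.0491  0.015 ]
tray tri (array([ 0.409 , -0.3328,  0.0005]), np.float64(0.001798332993814268))
tray [ 0.4677 -0.275   0.016 ]
tray [ 0.4645 -0.3908  0.016 ]
tray [ 0.3463 -0.3849  0.016 ]
tray [ 0.3493 -0.2663  0.016 ]
trayS [ 0.4691 -0.2738  0.016 ]
trayS [ 0.4473 -0.3941  0.016 ]
trayS [ 0.3527 -0.3919  0.016 ]
trayS [ 0.3616 -0.262   0.016 ]
```

```bash
cat >> h.py <<'E'
def yaw(): 
    from scipy.spatial.transform import Rotation as R
    m=R.from_quat(bot.get_obs()["tool_rot"]).as_matrix(); return np.degrees(np.arctan2(m[1,0],m[0,0]))
def plan(wps,start=None):
    "world waypoints x y z yaw(deg) -> tool shift cm + twist, each from the one before"
    if start is None: start=[*bot.get_obs()["eef_pos"],yaw()]
    a=np.array(start,float); print("from",np.round(a,4))
    for b in np.array(wps,float):
        c,s=np.cos(np.radians(a[3])),np.sin(np.radians(a[3])); d=(b-a)*100
        print(np.round([c*d[0]+s*d[1],s*d[0]-c*d[1],-d[2]],2),"twist",round(-np.radians(b[3]-a[3]),3)); a=b
E
python3 - <<'E'
from h import *
s=np.array([.189,-.463,.231,22.2]);e=np.array([.525,-.049,.20,169])
plan([s+(e-s)*k/4 for k in(1,2,3,4)])
E
```

```text
from [ 0.189  -0.4628  0.2312 22.2146]
[11.68 -6.39  0.79] twist -0.64
[13.2   1.85  0.77] twist -0.641
[9.48 9.37 0.78] twist -0.641
[ 2.   13.18  0.78] twist -0.641
```

Call:
send_rows(motion="0 2.4 -1.3 0.2 -0.13; 0 4.7 -2.6 0.3 -0.26; 0 7 -3.8 0.5 -0.38; 0 9.4 -5.1 0.6 -0.51; 0 11.7 -6.4 0.8 -0.64")

```text
clock: 0.9
eef_pos: [0.2738, -0.3586, 0.2234]
tool_rot: [0.87, 0.494, 0.0, 0.0]
ft_force: [0.9, -0.3, -0.4]
grip_width: 0.0426
grasp_force: 0.0
```

Call:
send_rows(motion="0 2.6 0.4 0.2 -0.13; 0 5.3 0.7 0.3 -0.26; 0 7.9 1.1 0.5 -0.38; 0 10.5 1.5 0.6 -0.51; 0 13.2 1.9 0.8 -0.64")

```text
clock: 1.4
eef_pos: [0.3583, -0.2554, 0.2155]
tool_rot: [0.67, 0.742, 0.0, 0.0]
ft_force: [1.0, -0.8, 0.2]
grip_width: 0.0424
grasp_force: 0.0
```

Call:
send_rows(motion="0 1.9 1.9 0.2 -0.13; 0 3.8 3.8 0.3 -0.26; 0 5.7 5.6 0.5 -0.38; 0 7.6 7.5 0.6 -0.51; 0 9.5 9.4 0.8 -0.64")

```text
clock: 1.9
eef_pos: [0.4427, -0.1516, 0.2074]
tool_rot: [0.402, 0.915, -0.0, 0.0]
ft_force: [-0.3, -0.1, 0.2]
grip_width: 0.0428
grasp_force: 0.0
```

Call:
send_rows(motion="0 0.4 2.6 0.2 -0.13; 0 0.8 5.3 0.3 -0.26; 0 1.2 7.9 0.5 -0.38; 0 1.6 10.5 0.6 -0.51; 0 2 13.2 0.8 -0.64")

```text
clock: 2.4
eef_pos: [0.527, -0.0481, 0.1994]
tool_rot: [0.094, 0.996, -0.0, 0.0]
ft_force: [0.2, -0.5, -0.2]
grip_width: 0.0428
grasp_force: 0.0
```

Run:
```python
from h import *
print(bot.get_obs()["grip_width"],bot.get_obs()["joint_pos"])
plan([[.526,-.049,.12,169],[.526,-.049,.083,169]])
```

```text
0.04284290409743215 [-9.10258472e-02  3.13457543e-01  1.96541808e-02  1.27670801e+00
 -1.16748063e-04  9.74224510e-02]
from [ 5.270000e-01 -4.810000e-02  1.994000e-01  1.692027e+02]
[ 0.08 -0.1   7.94] twist 0.004
[0.  0.  3.7] twist -0.0
```

Call:
send_rows(motion="0 0 -0.1 3 0; 0 0 -0.1 6 0; 0 0 -0.1 8.5 0; 0 0 -0.1 10.5 0; 0 0 -0.1 11.6 0")

```text
clock: 2.9
eef_pos: [0.5249, -0.0498, 0.0814]
tool_rot: [0.097, 0.995, -0.0, -0.002]
ft_force: [-0.7, -0.2, -0.0]
grip_width: 0.0426
grasp_force: 0.0
```

Call:
send_rows(motion="1 0 0 0 0; 1 0 0 0 0; 1 0 0 0 0; 1 0 0 0 0; 1 0 0 0 0")

```text
clock: 3.4
eef_pos: [0.5253, -0.0483, 0.0828]
tool_rot: [0.096, 0.995, 0.002, -0.001]
ft_force: [-0.4, 5.1, -8.8]
grip_width: 0.0215
grasp_force: 59.1
```

Run:
```python
from h import *
ims=[]
a=vision.camera("top")[:,:,::-1][140:245,210:315]; b=vision.camera("scene")[:,:,::-1][180:290,190:305]
cv2.imwrite("pics/c1.png",np.hstack([cv2.resize(a,(400,400),interpolation=2),cv2.resize(b,(400,400),interpolation=2)]))
o=bot.get_obs();print(o["grip_width"],o["grasp_force"],o["ft_force"],o["ft_torque"])
```

```text
0.02105211255862271 59.071465730667114 [ 0.14283115  5.14193925 -9.26462086] [1.03016057 0.00642462 0.02703351]
```

View pics/c1.png

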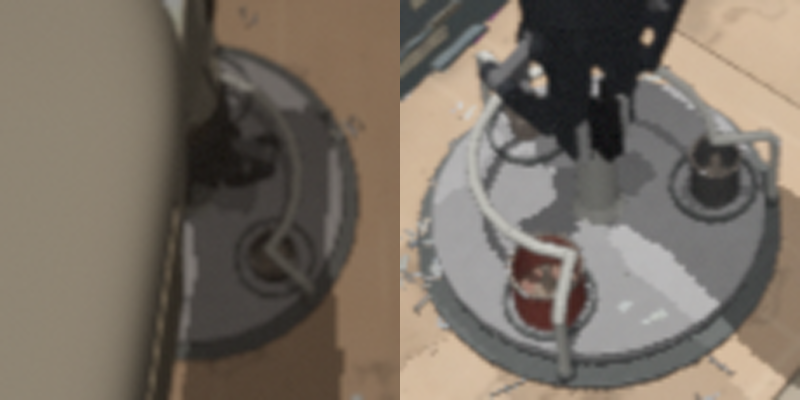

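The crop shows the fingers around the bar and the disc unmoved (small saw still at crop (715,170)). The width of 21 mm suggests a slightly skew hold, so I'll turn and check.

Call:
send_rows(motion="1 0 0 0 0.06; 1 0 0 0 0.15; 1 0 0 0 0.25; 1 0 0 0 0.35; 1 0 0 0 0.45")

```text
clock: 4.0
eef_pos: [0.5259, -0.047, 0.0828]
tool_rot: [0.317, 0.948, 0.003, -0.001]
ft_force: [1.8, 8.9, -9.9]
grip_width: 0.0215
grasp_force: 59.1
```

Run:
```python
from h import *
b=vision.camera("scene")[:,:,::-1][180:290,190:305]
cv2.imwrite("pics/c2.png",cv2.resize(b,(400,400),interpolation=2))
o=bot.get_obs();print(o["grip_width"],o["grasp_force"],o["ft_force"],o["ft_torque"],yaw())
print(boxes_of("scene","small_saw"))
```

```text
0.021341630988835954 59.13040280342102 [  1.45948384   8.94032452 -10.30348556] [ 1.75035113 -0.28293431 -0.02884083] 142.82114851271803
[{'rect': [176.2, 303.2, 20.8, 17.1], 'conf': 0.71}, {'rect': [280.0, 239.6, 17.3, 19.9], 'conf': 0.59}, {'rect': [326.5, 151.9, 14.7, 16.6], 'conf': 0.47}]
```

View pics/c2.png

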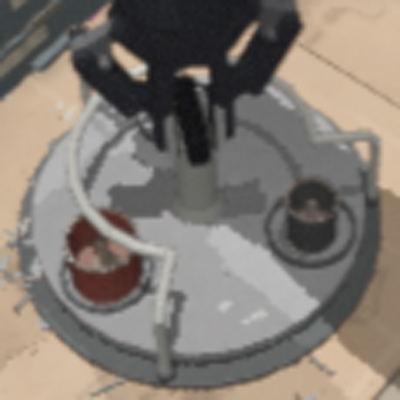

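Run:
```python
from h import *
C=np.array([.525,-.049])
for p,z in[((190+313/3.478,180+190/3.636),.06),((190+313/3.478,180+233/3.636),.027),((280,239.6),.042)]:
    q=atz("scene",*p,z)[:2]-C; print(np.linalg.norm(q),np.degrees(np.arctan2(*q[::-1]))%360)
```

```text
0.07236115497015973 204.87640597854156
0.07471512856112593 199.68730480740862
0.07425153221287928 200.38026649979247
```

Call:
send_rows(motion="1 0 0 0 0.1; 1 0 0 0 0.2; 1 0 0 0 0.3; 1 0 0 0 0.4; 1 0 0 0 0.46")

```text
clock: 4.6
eef_pos: [0.527, -0.046, 0.0829]
tool_rot: [0.524, 0.852, 0.004, -0.002]
ft_force: [4.8, 10.4, -11.9]
grip_width: 0.0211
grasp_force: 59.2
```

Run:
```python
from h import *
b=vision.camera("scene")[:,:,::-1][180:290,190:305]
cv2.imwrite("pics/c3.png",cv2.resize(b,(400,400),interpolation=2))
C=np.array([.525,-.049])
for d in boxes_of("scene","small_saw"):
    r=d["rect"];q=atz("scene",r[0],r[1],.042)[:2]-C; print(r,np.linalg.norm(q),np.degrees(np.arctan2(*q[::-1]))%360)
```

```text
[270.6, 250.4, 17.1, 24.6] 0.07254323061383625 173.1366032331271
[175.1, 302.7, 19.2, 19.2] 0.21736454849475617 92.35257771363314
[327.8, 151.9, 19.2, 19.1] 0.32952336922180714 272.27043473951113
```

View pics/c3.png

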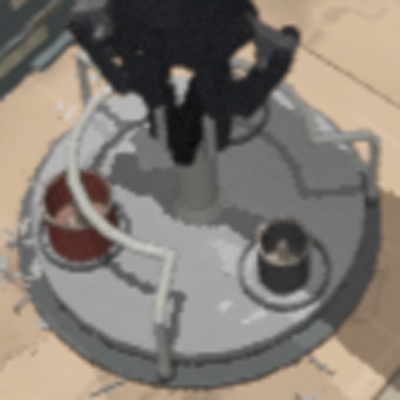

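The crop shows the small saw at the front, at crop (285,255), or 173–175°, between the guard feet at (165,370) and (372,200). The carousel has turned as wanted, so I'll release and rise.

Call:
send_rows(motion="0 0 0 0 0; 0 0 0 0 0; 0 0 0 0 0; 0 0 0 -2 0; 0 0 0 -6 0")

```text
clock: 5.2
eef_pos: [0.5237, -0.0503, 0.1417]
tool_rot: [0.525, 0.851, -0.002, -0.003]
ft_force: [1.1, -0.4, 0.3]
grip_width: 0.0427
grasp_force: 0.0
```

Call:
send_rows(motion="0.2 0 0 -3 -0.14; 0.2 0 0 -5 -0.28; 0.2 0 0 -5 -0.42; 0.2 0 0 -5 -0.56; 0.2 0 0 -5 -0.7")

```text
clock: 5.7
eef_pos: [0.5265, -0.0506, 0.1947]
tool_rot: [0.198, 0.98, -0.0, 0.001]
ft_force: [-0.5, -0.6, -0.3]
grip_width: 0.0341
grasp_force: 0.0
```

Run:
```python
from h import *
np.set_printoptions(precision=4,suppress=True)
for c in("top","scene"):
    cv2.imwrite(f"pics/{c}4.png",vision.camera(c)[:,:,::-1])
    for d in boxes_of(c,"small_saw"): print(c,np.round(d["rect"],1),d["conf"],atz(c,*d["rect"][:2],.042))
a=cv2.imread("pics/top4.png")[140:245,210:315]; b=cv2.imread("pics/scene4.png")[180:290,190:305]
cv2.imwrite("pics/c4.png",np.hstack([cv2.resize(a,(400,400),interpolation=2),cv2.resize(b,(400,400),interpolation=2)]))
print(bot.get_obs()["eef_pos"],yaw(),bot.get_obs()["ft_force"])
```

```text
top [389.6 179.7  12.7  13.5] 0.55 [ 0.542  -0.3944  0.042 ]
top [258.4 215.1  12.2   7.1] 0.45 [ 0.4555 -0.0424  0.042 ]
scene [269.8 250.1  19.   18.1] 0.8 [ 0.4548 -0.0399  0.042 ]
scene [327.9 151.   13.6  14.4] 0.72 [ 0.5399 -0.3814  0.042 ]
scene [175.4 304.8  20.2  21.2] 0.6 [0.5123 0.1707 0.042 ]
[ 0.5263 -0.0504  0.1939] 156.6670221457766 [ 0.8353 -0.2155  0.6442]
```

View pics/c4.png

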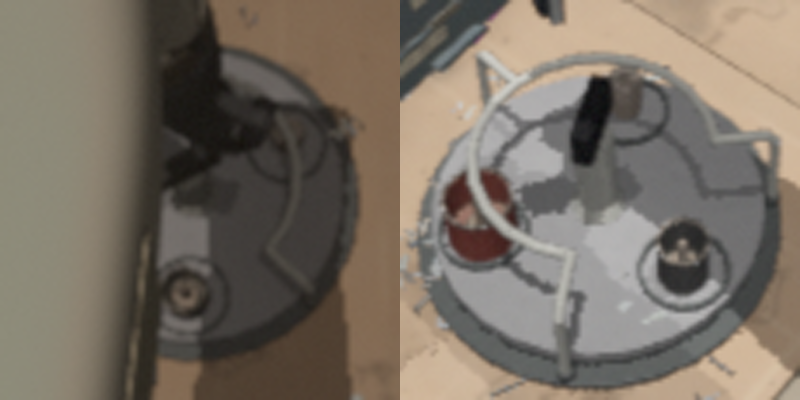

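The crop shows the small saw standing in the front pocket, at top crop (187,292) and scene crop (683,255), free of the fingers. Triangulating.

Run:
```python
from h import *
np.set_printoptions(precision=4,suppress=True)
T=lambda x,y:(210+x/3.8095,140+y/3.8095)
S=lambda x,y:(190+(x-400)/3.478,180+y/3.636)
p,e=tri("top",T(187,290),"scene",S(683,236)); print("rim",p,e)
print("base",atz("top",*T(185,297),.026),atz("scene",*S(685,272),.026))
C=np.array([.525,-.049])
for n,q in[("Lfoot",atz("scene",*S(567,375),.002)),("Rfoot",atz("scene",*S(775,197),.002)),("Lf top",atz("top",*T(50,271),.002)),("saw",p)]:
    d=q[:2]-C; print(n,np.linalg.norm(d),np.degrees(np.arctan2(d[1],d[0]))%360)
plan([[.453,-.041,.16,175],[.453,-.041,.031,175]])
```

```text
rim [ 0.452  -0.0447  0.0569] 0.003848987832816756
base [ 0.4505 -0.0414  0.026 ] [ 0.4507 -0.0419  0.026 ]
Lfoot 0.10900926484520958 119.9484415119409
Rfoot 0.11406965910049315 229.98599466893222
Lf top 0.11811696707974549 114.43163912711363
saw 0.07313142874908166 176.61924218790443
from [  0.5263  -0.0504   0.1939 156.667 ]
[ 7.1  -2.04  3.39] twist -0.32
[ 0.   0.  12.9] twist -0.0
```

Call:
send_rows(motion="-0.3 2 -0.6 0.5 -0.1; -0.3 4.5 -1.3 1 -0.2; -0.3 7.2 -2 1.5 -0.32; -0.3 7.2 -2 2 -0.32; -0.3 7.2 -2 2.5 -0.32")

```text
clock: 6.4
eef_pos: [0.4522, -0.0402, 0.1686]
tool_rot: [0.043, 0.999, -0.0, 0.001]
ft_force: [-0.3, 0.3, -0.2]
grip_width: 0.055
grasp_force: 0.0
```

Run:
```python
from h import *
plan([[.452,-.042,.031,175]]);print(bot.get_obs()["grip_width"])
```

```text
from [ 4.522000e-01 -4.020000e-02  1.686000e-01  1.750494e+02]
[ 1.000e-02 -1.800e-01  1.376e+01] twist 0.001
0.05504433069597028
```

Call:
send_rows(motion="-0.3 0 -0.1 3 0; -0.3 0 -0.1 6 0; -0.3 0 -0.1 8.5 0; -0.3 0 -0.1 10.5 0; -0.3 0 -0.1 12 0")

```text
clock: 6.9
eef_pos: [0.4527, -0.0413, 0.0468]
tool_rot: [0.043, 0.999, -0.0, -0.0]
ft_force: [0.7, -0.5, 0.4]
grip_width: 0.0552
grasp_force: 0.0
```

Call:
send_rows(motion="-0.3 0 0 1 0; -0.3 0 0 1.7 0; 0 0 0 1.7 0; 0.2 0 0 1.7 0; 1 0 0 1.7 0")

```text
clock: 7.4
eef_pos: [0.4528, -0.0412, 0.0322]
tool_rot: [0.042, 0.999, -0.0, 0.001]
ft_force: [0.4, 0.1, -0.4]
grip_width: 0.0304
grasp_force: 59.4
```

Call:
send_rows(motion="1 0 0 0 0; 1 0 0 0 0; 1 0 0 0 0; 1 0 0 0 0; 1 0 0 0 0")

```text
clock: 7.9
eef_pos: [0.4528, -0.0412, 0.0321]
tool_rot: [0.042, 0.999, -0.0, 0.001]
ft_force: [-0.3, -0.3, 6.2]
grip_width: 0.0303
grasp_force: 60.2
```

Call:
send_rows(motion="1 0 0 -0.3 0; 1 0 0 -0.6 0; 1 0 0 -1 0; 1 0 0 -1.4 0; 1 0 0 -1.8 0")

```text
clock: 8.4
eef_pos: [0.4519, -0.041, 0.0496]
tool_rot: [0.042, 0.999, 0.0, -0.0]
ft_force: [1.5, -0.3, -1.7]
grip_width: 0.03
grasp_force: 59.4
```

Run:
```python
from h import *
b=vision.camera("scene")[:,:,::-1][180:290,190:305]
cv2.imwrite("pics/c5.png",cv2.resize(b,(500,500),interpolation=2))
o=bot.get_obs();print(o["grip_width"],o["grasp_force"],o["ft_force"],o["ft_torque"])
for d in boxes_of("scene","small_saw"): print(d)
```

```text
0.03046025340812323 59.41640025470406 [ 0.43181182 -1.00281387 -1.01521033] [ 0.00684998 -0.00854763 -0.015204  ]
{'rect': [174.1, 303.9, 19.4, 19.1], 'conf': 0.86}
{'rect': [273.8, 248.0, 14.0, 19.8], 'conf': 0.52}
{'rect': [327.1, 151.1, 13.6, 14.9], 'conf': 0.47}
```

View pics/c5.png

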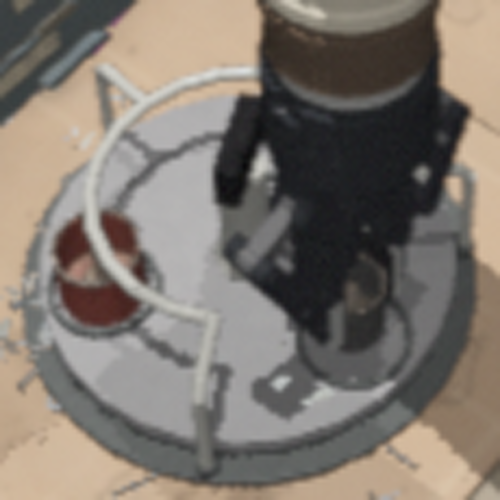

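The crop shows the saw between the fingers at (365,300), raised above its pocket, and the force reads about 1.2 N of weight. Going up and over to the tray.

Call:
send_rows(motion="1 0 0 -1 0; 1 0 0 -3 0; 1 0 0 -6 0; 1 0 0 -8.5 0; 1 0 0 -10 0")

```text
clock: 9.0
eef_pos: [0.453, -0.0412, 0.152]
tool_rot: [0.042, 0.999, -0.0, 0.002]
ft_force: [0.4, 0.0, -1.7]
grip_width: 0.0303
grasp_force: 59.5
```

Run:
```python
from h import *
o=bot.get_obs();print(o["grip_width"],o["grasp_force"],o["ft_force"])
plan([[.43,-.185,.15,158],[.408,-.33,.13,141],[.408,-.33,.016,141]])
```

```text
0.030262312386625675 59.545411420986056 [ 0.38958794  0.02033273 -1.65631135]
from [ 4.530000e-01 -4.120000e-02  1.520000e-01  1.751978e+02]
[  1.08 -14.53   0.2 ] twist 0.3
[ -3.39 -14.27   2.  ] twist 0.297
[ 0.   0.  11.4] twist -0.0
```

Call:
send_rows(motion="1 0.2 -2 0 0.05; 1 0.4 -5 0 0.1; 1 0.6 -8 0.1 0.17; 1 0.9 -11.2 0.1 0.24; 1 1.1 -14.5 0.2 0.3")

```text
clock: 9.5
eef_pos: [0.4285, -0.1856, 0.148]
tool_rot: [0.192, 0.981, -0.0, 0.0]
ft_force: [0.5, -0.0, -1.7]
grip_width: 0.0302
grasp_force: 59.6
```

Call:
send_rows(motion="1 -0.8 -3.2 0.4 0.07; 1 -1.6 -6.5 0.8 0.14; 1 -2.3 -9.7 1.2 0.2; 1 -2.9 -12.3 1.6 0.26; 1 -3.4 -14.3 2 0.3")

```text
clock: 10.0
eef_pos: [0.4063, -0.3317, 0.1276]
tool_rot: [0.337, 0.942, -0.0, 0.0]
ft_force: [0.3, 0.5, -1.5]
grip_width: 0.0304
grasp_force: 59.6
```

Run:
```python
from h import *
b=vision.camera("scene")[:,:,::-1][120:240,290:430]
cv2.imwrite("pics/c6.png",cv2.resize(b,(700,600),interpolation=2))
o=bot.get_obs();print(o["grip_width"],o["grasp_force"],o["ft_force"])
plan([[.408,-.33,.016,141]])
```

```text
0.03059656877305655 59.67759203631431 [ 0.77996905 -3.59683774 -1.30123083]
from [ 4.059000e-01 -3.343000e-01  1.270000e-01  1.404507e+02]
[ 0.11  0.46 11.1 ] twist -0.01
```

View pics/c6.png

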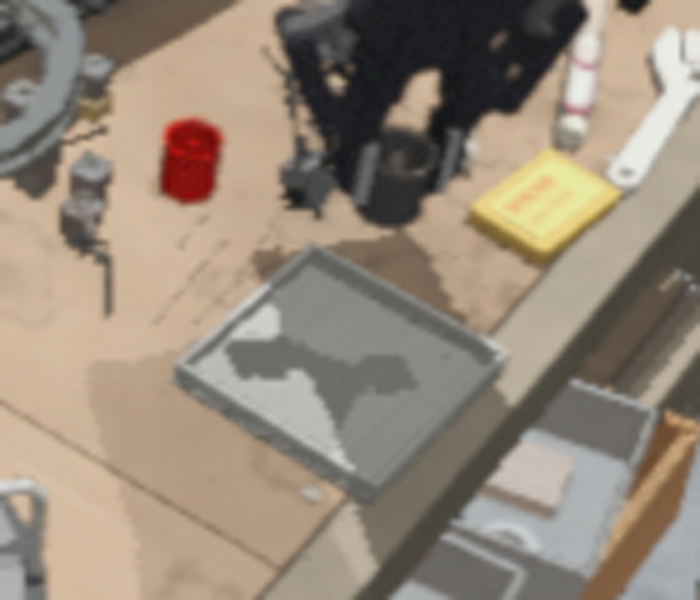

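The saw hangs upright between the pads at crop (395,180), above the empty tray (crop 340,370). Lowering it.

Call:
send_rows(motion="1 0 0.1 2.5 0; 1 0 0.1 5 0; 1 0 0.1 7.3 0; 1 0 0.1 8.8 0; 1 0 0.1 9.6 0")

```text
clock: 10.55
eef_pos: [0.4066, -0.3282, 0.0301]
tool_rot: [0.335, 0.942, 0.001, -0.001]
ft_force: [-0.3, 0.2, -1.2]
grip_width: 0.0305
grasp_force: 59.7
```

Call:
send_rows(motion="1 0 0 0.3 0; 1 0 0 0.6 0; 1 0 0 0.9 0; 1 0 0 1.2 0; 1 0 0 1.4 0")

```text
clock: 11.05
eef_pos: [0.4077, -0.3294, 0.0175]
tool_rot: [0.335, 0.942, -0.0, 0.0]
ft_force: [-0.6, -0.9, -1.7]
grip_width: 0.0303
grasp_force: 59.7
```

Call:
send_rows(motion="1 0 0 0.1 0; 1 0 0 0.2 0; 1 0 0 0.2 0; 1 0 0 0.25 0; 1 0 0 0.25 0")

```text
clock: 11.55
eef_pos: [0.4075, -0.3292, 0.0148]
tool_rot: [0.335, 0.942, -0.0, 0.0]
ft_force: [-0.3, -0.8, -1.6]
grip_width: 0.0305
grasp_force: 59.7
```

Call:
send_rows(motion="1 0 0 0.1 0; 1 0 0 0.1 0; 1 0 0 0.15 0; 1 0 0 0.2 0; 1 0 0 0.2 0")

```text
clock: 12.05
eef_pos: [0.4076, -0.3293, 0.0141]
tool_rot: [0.335, 0.942, -0.0, 0.0]
ft_force: [-2.4, 2.8, 9.2]
grip_width: 0.0304
grasp_force: 61.0
```

Contact (+9 N) at the expected height. Releasing, then retreating.

Call:
send_rows(motion="0.2 0 0 0 0; 0 0 0 0 0; -0.2 0 0 0 0; -0.2 0 0 0 0; -0.2 0 0 0 0")

```text
clock: 12.55
eef_pos: [0.4074, -0.3292, 0.0126]
tool_rot: [0.335, 0.942, 0.0, -0.0]
ft_force: [0.3, 0.5, -0.4]
grip_width: 0.0514
grasp_force: 0.0
```

Call:
send_rows(motion="-0.2 0 0 -1 0; -0.2 0 0 -3 0; -0.2 0 0 -6 0; -0.2 0 0 -10 0; -0.2 0 0 -13 0")

```text
clock: 13.05
eef_pos: [0.408, -0.3296, 0.1457]
tool_rot: [0.335, 0.942, -0.0, 0.001]
ft_force: [0.7, -0.7, -0.6]
grip_width: 0.0512
grasp_force: 0.0
```

Run:
```python
from h import *
b=vision.camera("scene")[:,:,::-1][140:230,310:415]
cv2.imwrite("pics/c7.png",cv2.resize(b,(700,600),interpolation=2))
for d in boxes_of("scene","small_saw"): print(d,atz("scene",*d["rect"][:2],.022))
```

```text
{'rect': [361.1, 190.3, 15.8, 19.7], 'conf': 0.77} [ 0.4044327  -0.33157527  0.022     ]
{'rect': [172.4, 303.9, 19.5, 19.8], 'conf': 0.63} [0.52912344 0.16876403 0.022     ]
{'rect': [328.4, 152.6, 15.1, 19.9], 'conf': 0.47} [ 0.54674801 -0.39753706  0.022     ]
```

View pics/c7.png

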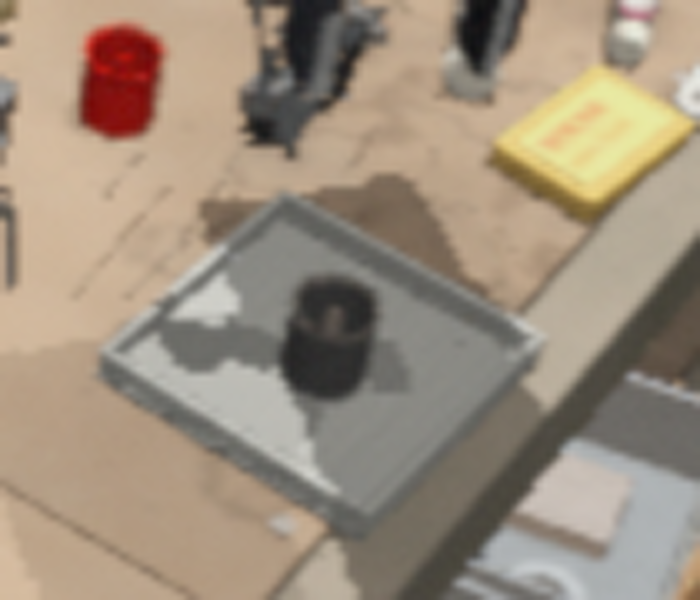

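The saw stands upright in the middle of the tray at crop (330,340), and the gripper is clear of it.

```bash
python3 -c "
from workcell import workorder; print(workorder.job_done())"
```

```text
the job is handed in; nothing more can be done
None
```

I turned the carousel until the small hole saw faced the opening, lifted it out there and set it upright near the middle of the steel tray. I handed the job in at about 13 s; the system returned no verdict.

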